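Find the rattling tin on the rockers

TASK

One of the three closed tins on the rocker stands has its weight loose inside. Press the pans' thumb pads fully down and give the weight a moment to roll: a sound tin's pan swings back when let go, the rattler's pan stays down. Leave the rattler standing in its tipped pan, and set the two sound tins down gently and upright inside the white tray, without dropping or overturning any tin or disturbing the things around.

Things in the scene. Friction and masses are not known exactly. Their poses are not given: they have to be found in the camera images.
- rocker_a: One of three identical grey rocker stands, fixed to the table: base plate 150 x 96 x 8 mm, two side cheeks (outer faces 48 mm either side of its middle, tops 52 mm above the table) that carry a tilting pan on a pivot 48 mm above the table. Origin on the table straight below the pivot; z up, y along the pivot, -x towards the pan's thumb pad, which is on the robot's side.
- pan_a (a joint): Tilt of the pan on rocker_a, rad: 0 is level, -0.02 is its resting stop (thumb pad up), +0.28 is its lower stop (thumb pad down). It swings freely; a weak spring (well under 1 N at the pad) returns it to the resting stop when it is empty or holds a sound tin; once pressed fully down it stays down by itself if the weight in its tin has rolled over to the pad side, which takes about half a second.
- nest_a (a point): Centre of the upper face of pan_a's round deck (84 mm across), 2 mm above the pivot, where the tin's underside stands; moves and tilts with the pan (z along the pan's normal, y along the pivot, -x to the pad). Six steel pins round the deck, 8 mm high, keep the tin in place with 1.5 mm play; lift it along z.
- pad_a (a point): Centre of the top of pan_a's black rubber thumb pad (24 x 34 mm), 88 mm from the pivot towards -x and 14 mm above the pivot when level; moves with the pan. Its top is about 64 mm above the table at the resting stop and 37 mm at the lower stop.
- tin_a: Closed brown round candle tin with fixed lid, standing in pan_a at the start: 67 mm across up to 30 mm, lid 70 mm across from 30 to 48 mm, 48 mm tall, about 0.2 kg. Origin at the centre of its underside, z up through the lid; any turn about z. A steel weight is sealed inside; in exactly one of the three tins, which one is drawn anew each time, it is loose and rolls. All weigh about the same.
- rocker_b: One of three identical grey rocker stands, fixed to the table: base plate 150 x 96 x 8 mm, two side cheeks (outer faces 48 mm either side of its middle, tops 52 mm above the table) that carry a tilting pan on a pivot 48 mm above the table. Origin on the table straight below the pivot; z up, y along the pivot, -x towards the pan's thumb pad, which is on the robot's side.
- pan_b (a joint): Tilt of the pan on rocker_b, rad: 0 is level, -0.02 is its resting stop (thumb pad up), +0.28 is its lower stop (thumb pad down). It swings freely; a weak spring (well under 1 N at the pad) returns it to the resting stop when it is empty or holds a sound tin; once pressed fully down it stays down by itself if the weight in its tin has rolled over to the pad side, which takes about half a second.
- nest_b (a point): Centre of the upper face of pan_b's round deck (84 mm across), 2 mm above the pivot, where the tin's underside stands; moves and tilts with the pan (z along the pan's normal, y along the pivot, -x to the pad). Six steel pins round the deck, 8 mm high, keep the tin in place with 1.5 mm play; lift it along z.
- pad_b (a point): Centre of the top of pan_b's black rubber thumb pad (24 x 34 mm), 88 mm from the pivot towards -x and 14 mm above the pivot when level; moves with the pan. Its top is about 64 mm above the table at the resting stop and 37 mm at the lower stop.
- tin_b: Closed brown round candle tin with fixed lid, standing in pan_b at the start: 67 mm across up to 30 mm, lid 70 mm across from 30 to 48 mm, 48 mm tall, about 0.2 kg. Origin at the centre of its underside, z up through the lid; any turn about z. A steel weight is sealed inside; in exactly one of the three tins, which one is drawn anew each time, it is loose and rolls. All weigh about the same.
- rocker_c: One of three identical grey rocker stands, fixed to the table: base plate 150 x 96 x 8 mm, two side cheeks (outer faces 48 mm either side of its middle, tops 52 mm above the table) that carry a tilting pan on a pivot 48 mm above the table. Origin on the table straight below the pivot; z up, y along the pivot, -x towards the pan's thumb pad, which is on the robot's side.
- pan_c (a joint): Tilt of the pan on rocker_c, rad: 0 is level, -0.02 is its resting stop (thumb pad up), +0.28 is its lower stop (thumb pad down). It swings freely; a weak spring (well under 1 N at the pad) returns it to the resting stop when it is empty or holds a sound tin; once pressed fully down it stays down by itself if the weight in its tin has rolled over to the pad side, which takes about half a second.
- nest_c (a point): Centre of the upper face of pan_c's round deck (84 mm across), 2 mm above the pivot, where the tin's underside stands; moves and tilts with the pan (z along the pan's normal, y along the pivot, -x to the pad). Six steel pins round the deck, 8 mm high, keep the tin in place with 1.5 mm play; lift it along z.
- pad_c (a point): Centre of the top of pan_c's black rubber thumb pad (24 x 34 mm), 88 mm from the pivot towards -x and 14 mm above the pivot when level; moves with the pan. Its top is about 64 mm above the table at the resting stop and 37 mm at the lower stop.
- tin_c: Closed brown round candle tin with fixed lid, standing in pan_c at the start: 67 mm across up to 30 mm, lid 70 mm across from 30 to 48 mm, 48 mm tall, about 0.2 kg. Origin at the centre of its underside, z up through the lid; any turn about z. A steel weight is sealed inside; in exactly one of the three tins, which one is drawn anew each time, it is loose and rolls. All weigh about the same.
- tray: White shallow slab tray, 175 (x) x 300 (y) x 34 mm, rounded corners, fixed to the table. Origin at the centre of its underside; its floor is 10 to 11 mm above the table and the flat inside is 138 (x) x 268 (y) mm; walls about 18 mm thick, to 34 mm height.
- oil_sea: Bystander: brown bottle with white cap, 52 mm wide, 129 mm tall. Loose, upright; origin at the centre of its underside.
- oil_amber: Bystander: brown bottle with dark cap, 40 mm wide, 101 mm tall. Loose, upright; origin at the centre of its underside.
- oil_pear: Bystander: brown bottle with dark cap, 36 mm wide, 87 mm tall. Loose, upright; origin at the centre of its underside.
- spray_bottle: Bystander and obstacle: white trigger spray bottle, 76 x 64 mm, 196 mm tall, stuck down close beside one of the rocker stands. Origin at the centre of its underside.
Mind the look-alikes: they are no part of the job. Leave any red look-alike of the tin_b alone.

How it is judged (in metres and radians):
On the way:
1. the rattler's pan stays tipped down by itself, with its tin in it and the robot not touching (((value of joint pan_a above 0.2 rad and distance between tin_a and nest_a below 0.01 m and contact force between each of the arm, the fingers and rocker_a below 0.05 N and contact force between each of the arm, the fingers and tin_a below 0.05 N) or (value of joint pan_b above 0.2 rad and distance between tin_b and nest_b below 0.01 m and contact force between each of the arm, the fingers and rocker_b below 0.05 N and contact force between each of the arm, the fingers and tin_b below 0.05 N) or (value of joint pan_c above 0.2 rad and distance between tin_c and nest_c below 0.01 m and contact force between each of the arm, the fingers and rocker_c below 0.05 N and contact force between each of the arm, the fingers and tin_c below 0.05 N))), for 0.4 s.
At the end, for the whole second after the job is handed in: One pan stays tipped (joint above 0.2 rad) untouched with its own tin still in its nest (within 10 mm); the other two tins stand upright (tilt under 0.12 rad) and still on the tray's floor (underside below 25 mm; centres within 70 mm in the tray's x and 130 mm in its y of its middle) (((value of joint pan_a above 0.2 rad and distance between tin_a and nest_a below 0.01 m and contact force between each of the arm, the fingers and rocker_a below 0.05 N and contact force between each of the arm, the fingers and tin_a below 0.05 N and angle between each of tin_b, tin_c's own z axis and vertical below 0.12 rad and height (world z) of each of tin_b, tin_c below 0.025 m and linear speed of each of tin_b, tin_c below 0.02 m/s and x of tin_b in the frame of tray between -0.07 and 0.07 m and y of tin_b in the frame of tray between -0.13 and 0.13 m and x of tin_c in the frame of tray between -0.07 and 0.07 m and y of tin_c in the frame of tray between -0.13 and 0.13 m) or (value of joint pan_b above 0.2 rad and distance between tin_b and nest_b below 0.01 m and contact force between each of the arm, the fingers and rocker_b below 0.05 N and contact force between each of the arm, the fingers and tin_b below 0.05 N and angle between each of tin_a, tin_c's own z axis and vertical below 0.12 rad and height (world z) of each of tin_a, tin_c below 0.025 m and linear speed of each of tin_a, tin_c below 0.02 m/s and x of tin_a in the frame of tray between -0.07 and 0.07 m and y of tin_a in the frame of tray between -0.13 and 0.13 m and x of tin_c in the frame of tray between -0.07 and 0.07 m and y of tin_c in the frame of tray between -0.13 and 0.13 m) or (value of joint pan_c above 0.2 rad and distance between tin_c and nest_c below 0.01 m and contact force between each of the arm, the fingers and rocker_c below 0.05 N and contact force between each of the arm, the fingers and tin_c below 0.05 N and angle between each of tin_a, tin_b's own z axis and vertical below 0.12 rad and height (world z) of each of tin_a, tin_b below 0.025 m and linear speed of each of tin_a, tin_b below 0.02 m/s and x of tin_a in the frame of tray between -0.07 and 0.07 m and y of tin_a in the frame of tray between -0.13 and 0.13 m and x of tin_b in the frame of tray between -0.07 and 0.07 m and y of tin_b in the frame of tray between -0.13 and 0.13 m))).
It fails at once if a bystander is moved more than 30 mm or tipped over (distance of any of oil_sea, oil_amber, oil_pear from where it was at the start of the episode above 0.03 m or angle between any of oil_sea, oil_amber, oil_pear's own z axis and vertical above 0.4 rad).
It fails at once if a tin is tipped more than 0.8 rad (angle between any of tin_a, tin_b, tin_c's own z axis and vertical above 0.8 rad).
It fails at once if a tin falls freely (faster than 0.7 m/s out of the fingers, a drop of about 25 mm) ((linear speed of tin_a above 0.7 m/s and contact force between the fingers and tin_a below 0.05 N) or (linear speed of tin_b above 0.7 m/s and contact force between the fingers and tin_b below 0.05 N) or (linear speed of tin_c above 0.7 m/s and contact force between the fingers and tin_c below 0.05 N)).
It also fails if it takes over 72 s, if anything falls off the work surface, if the arm or the gripper's body presses on something with over 40 N, if the wrist force passes 120 N, or if a joint passes its speed limit or range.

ROBOT

A 6-joint arm with a two-finger parallel gripper is mounted at the origin on a cart in front of the work surface, level with it; the furniture and walls round the work are solid. World frame = base frame: x ahead of the robot, y to its left, z up, the work surface at z = 0. Lengths are in mm, angles in rad, forces in N, time in s.
With the tool pointing down it reaches from about 275 to 750 mm from the base axis. Payload 10.2 kg.
Tool frame: the origin (TCP) lies at the very end of the fingers, on their centre line; the grasp point (between the pads) lies 19 mm behind it; z points along the fingers, y is the line along which they close (so a half turn about z gives the same grasp; the last joint's range is limited). The gripper opens to 85 mm and grips with 20 to 120 N. Pads are 22 mm wide; open, the fingers measure 114 mm over their backs; the gripper's body (76 mm by 85 mm) begins 54 mm behind the grasp point. The pads swing forward as they close: fully open they stand 13 mm farther back than shut.
Start: joints at [0.951, 0.313, 1.498, -0, 1.331, -0.223], TCP at [202.909, 484.21, 231.294] pointing down, gripper open.
Joint ranges: [-2.94, 2.94], [-0.97, 2.17], [0.19, 2.56], [-1.23, 4.37], [0.02, 3.11], [-2.88, 2.88]. Speed limits (rad/s): [2.39, 2.39, 3.01, 3.14, 3.14, 3.14].

INTERFACE

Orientations are given as a unit quaternion [w, x, y, z].
In Python, from rig import ctrl gives the robot as it stands.
- The arm moves only by the shell command python3 -m inch 'ROWS' [OPENING] [FORCE]. ROWS is text: rows parted by semicolons, each of 6 numbers parted by spaces: the shift along the tool's x, y, z in mm, then the turn, a rotation vector about the tool's x, y, z in units of 6 degrees (1.0 is 6 degrees). A call has exactly 10 rows; each row shifts and turns the commanded pose from where the row before left it, along the tool's axes as they then stand; what a row does not reach is not made up. A row lasts 1/12 s, in which the tool goes at most 41.7 mm and 7.16 degrees, less where a joint would pass 70% of its speed; a pose out of reach is approached as far as the arm can. A call with a gripper value outside its range is refused whole. OPENING is the opening, from 0 (shut) to 1 (fully open), set as the call begins (- or left out, the last holds). The fingers move at their own pace and stop on an object; FORCE is the grip in N (left out, the last holds). Time passes only in rows, so rows that do not move let the fingers close, or fill a call up. It gives the time, the measured TCP pose, the force, the opening and the grip force at its end, in the units of the state.
- ctrl.sense(): the state, without advancing time (a new reading comes with each control period).
- ctrl.capture(name): name is "side" or "top" or "wrist"; returns a dict with "image" (480x640x3 uint8, red, green, blue), "intrinsics" (3x3 intrinsics, pixels), "rvec" (rotation vector, rad) and "tvec" (3), from world to camera coordinates, as OpenCV has them. Camera axes: x right, y down, z forward; pixel columns grow to the right and rows downward; lengths in mm; the calibration is good to about 2 mm. A picture is of the moment at which its call begins. There is no depth.
- ctrl.finish_job(): hands the job in; it is judged then, once.
The state is a dict: "time_s": time; "joints": joint angles; "dq": joint speeds; "tau": joint torques, N m; "eef_pos": TCP position; "ee_rot": TCP orientation; "force": force on the tool from outside, world axes, zero at the start; "wrist_torque": the same for the moment, N m; "grip_width": opening from 0.0 (shut) to 1.0 (fully open); "grip_force": force on a finger pad.
Only numpy, scipy, OpenCV 4.12 (cv2) and the standard library are available. Lean on these libraries where they do the work, as an engineer would, in place of code of your own. Each camera call takes 0.05 s, during which the arm holds its last target. There are 200 camera calls.

## Working session

There is one attempt and no reset: what is moved stays moved. The work goes in short steps, Python scripts to look and compute and a shell command to move; the robot and the scene stay as the last step left them, time stands still between calls to the robot, and variables do not carry over. Pictures are saved under pics/ and viewed, at most 10 in all, crops included, and the job is handed in when it is done.

```bash
mkdir -p pics; ls
cat > h.py <<'E'
import numpy as np, cv2
from rig import ctrl
from scipy.spatial.transform import Rotation as R
def snap(n,f):
    c=ctrl.capture(n); cv2.imwrite('pics/'+f,c['image'][:,:,::-1]); np.savez('pics/'+f+'.npz',K=c['intrinsics'],r=c['rvec'],t=c['tvec']); return c
def ray(f,u,v,z):
    d=np.load('pics/'+f+'.npz'); M=cv2.Rodrigues(d['r'])[0]; t=d['t'].ravel()
    o=-M.T@t; k=M.T@np.linalg.inv(d['K'])@np.array([u,v,1.]); return o+k*(z-o[2])/k[2]
def proj(f,P):
    d=np.load('pics/'+f+'.npz'); return cv2.projectPoints(np.float64(P).reshape(-1,1,3),d['r'],d['t'],d['K'],None)[0].reshape(-1,2)
def st():
    s=ctrl.sense(); print(s['time_s'],np.round(s['eef_pos'],1),np.round(s['ee_rot'],4),s['force'],s['grip_width'],s['grip_force'])
    print('tool axes (cols)\n',R.from_quat(np.roll(s['ee_rot'],-1)).as_matrix().round(3)); return s
E
python3 - <<'E'
from h import *
for n in('top','side'): snap(n,n+'0.png')
st()
E
```

```text
pics
0.1 [202.8 484.  230.8] [-2.000e-04  1.971e-01  9.804e-01 -5.000e-04] [-0.0085243   0.45273839  0.46972523] 0.9995247335642967 0.0
tool axes (cols)
 [[-0.922  0.386 -0.001]
 [ 0.386  0.922 -0.001]
 [ 0.    -0.001 -1.   ]]
```

View pics/top0.png

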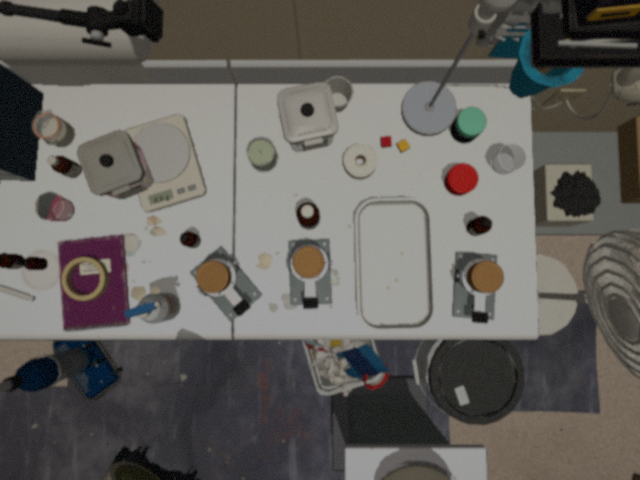

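View pics/side0.png

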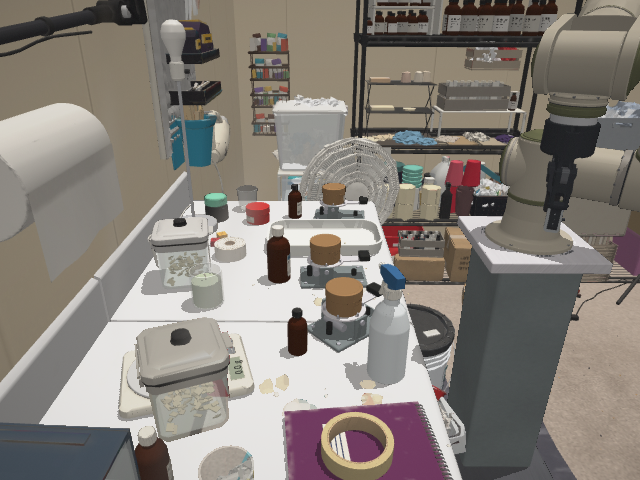

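The top view shows three brown tins on grey stands, at px (213,277), (308,262) and (487,277). The tray is at (393,262), the bottles at (308,213), (190,239) and (479,225), and the spray bottle at (152,308). The red round thing at (462,179) is the look-alike: it is not brown and not on a stand. I'll confirm with an enlarged crop.

Run:
```python
from h import *
i=cv2.imread('pics/top0.png')
a=cv2.resize(i[200:340,130:330],None,fx=4,fy=4,interpolation=2)
b=cv2.resize(i[200:340,345:545],None,fx=4,fy=4,interpolation=2)
cv2.imwrite('pics/c1.png',a);cv2.imwrite('pics/c2.png',b)
print(proj('top0.png',[[203,484,231],[0,0,0],[400,0,0],[400,300,0]]))
for p in [(213,277),(308,262),(487,277)]: print(ray('top0.png',*p,97))
```

```text
[[171.2709084  458.37865169]
 [416.9874367  516.78378717]
 [413.88464683 335.15590466]
 [283.0573303  335.49428693]]
[533.0923783  441.91463011  97.        ]
[564.45157497 239.71971409  97.        ]
[ 531.5015397  -140.92285309   97.        ]
```

View pics/c1.png

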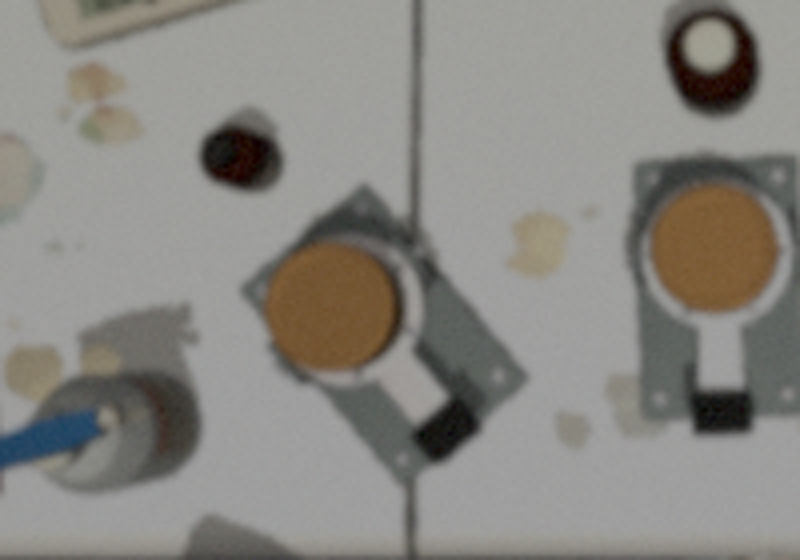

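View pics/c2.png

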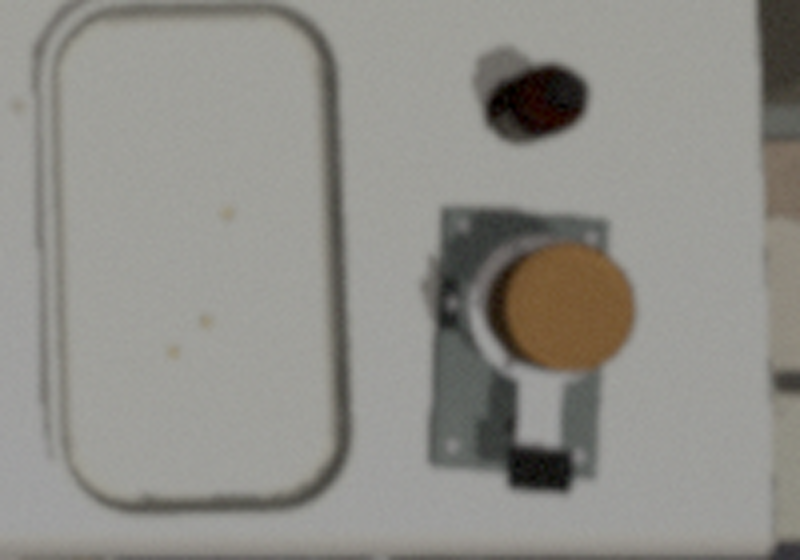

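```bash
cat >> h.py <<'E'
def px(c,u,v): o={1:(130,200),2:(345,200)}[c]; return o[0]+(u+.5)/4-.5,o[1]+(v+.5)/4-.5
def w(c,u,v,z): return ray('top0.png',*px(c,u,v),z)[:2]
E
python3 - <<'E'
from h import *
np.set_printoptions(precision=1,suppress=True)
for n,c,t,p,pl in [('L',1,(331,306),(447,429),[(362,185),(245,290),(405,488),(526,376)]),('M',1,(714,248),(722,411),[]),('R',2,(570,306),(541,468),[(443,207),(608,220),(594,478),(430,465)])]:
    T=w(c,*t,98);P=w(c,*p,64);d=T-P
    print(n,'tin',T,'pad',P,'dist',np.hypot(*d),'yaw',np.degrees(np.arctan2(d[1],d[0])))
    if pl:
        q=np.array([w(c,*a,8) for a in pl]); print(' plate c',q.mean(0), [ (np.degrees(np.arctan2(*(q[(i+1)%4]-q[i])[::-1])).round(1),np.linalg.norm(q[(i+1)%4]-q[i]).round(0)) for i in range(4)])
print('tray', [w(2,*a,34) for a in [(195,6),(200,508),(62,260),(335,260)]])
print('sea',w(1,709,45,129),'pear/amb',w(1,222,153,87),w(1,222,153,101),'right',w(2,568,95,101),w(2,568,95,87))
print('spray base~',w(1,110,440,60), 'edge table', w(1,400,548,0))
E
```

```text
L tin [534.9 443.1] pad [468.3 386.1] dist 87.6440887275544 yaw 40.52344218141172
 plate c [519.9 431.6] [(np.float64(132.2), np.float64(90.0)), (np.float64(-140.4), np.float64(147.0)), (np.float64(-47.3), np.float64(93.0)), (np.float64(41.0), np.float64(146.0))]
M tin [565.2 239.4] pad [477.7 236.1] dist 87.59906362689183 yaw 2.1516318850694853
R tin [ 533.3 -140.9] pad [ 445.9 -133.3] dist 87.79511797225145 yaw -4.98312763109986
 plate c [ 514.  -139.3] [(np.float64(-94.7), np.float64(95.0)), (np.float64(175.2), np.float64(148.0)), (np.float64(85.3), np.float64(94.0)), (np.float64(-4.2), np.float64(148.0))]
tray [array([705. ,  47.3]), array([422.3,  48.5]), array([560.8, 124.2]), array([560.3, -29.5])]
sea [669.9 241. ] pear/amb [617.7 505.6] [616.5 501.8] right [ 645.8 -142.2] [ 647.4 -146.6]
spray base~ [462.6 571.1] edge table [397.8 422.6]
```

```bash
python3 -m inch '0 0 0 0 0 -0.945;0 0 0 0 0 -0.945;0 0 0 0 0 -0.945;0 0 0 0 0 -0.945;-25 -9 0 0 0 0;-25 -9 0 0 0 0;-25 -9 0 0 0 0;-25 -9 0 0 0 0;-25 -9 0 0 0 0;-25 -9 0 0 0 0' 0 30; python3 -m inch '-23 -9 0 0 0 0;-23 -9 0 0 0 0;-23 -9 0 0 0 0;-23 -9 0 0 0 0;-23 -8 0 0 0 0;0 0 30 0 0 0;0 0 30 0 0 0;0 0 30 0 0 0;0 0 30 0 0 0;0 0 0 0 0 0'; python3 -c "
from h import *
st()"
```

```text
time_s: 0.93
eef_pos: [353.9, 429.4, 231.0]
ee_rot: [-0.0, 0.0, 1.0, -0.0]
force: [0.2, 0.3, 0.7]
grip_width: 0.001
grip_force: 0.0
time_s: 1.77
eef_pos: [465.2, 384.3, 105.2]
ee_rot: [-0.005, 0.001, 1.0, -0.003]
force: [-0.2, 0.5, -0.9]
grip_width: -0.0
grip_force: 0.0
1.7667 [465.2 384.3 105.2] [-4.8e-03  6.0e-04  1.0e+00 -2.6e-03] [-0.21378412  0.47668792 -0.85314101] -0.00020128690349834212 0.0
tool axes (cols)
 [[-1.     0.001 -0.01 ]
 [ 0.001  1.    -0.005]
 [ 0.01  -0.005 -1.   ]]
```

```bash
python3 -m inch '0 0 18 0 0 0;0 0 18 0 0 0;0 0 8 0 0 0;0 0 6 0 0 0;0 0 6 0 0 0;0 0 6 0 0 0;0 0 5 0 0 0;0 0 4 0 0 0;0 0 0 0 0 0;0 0 0 0 0 0'
```

```text
time_s: 2.6
eef_pos: [468.0, 386.0, 40.5]
ee_rot: [0.0, 0.0, 1.0, 0.0]
force: [-0.2, 0.1, 0.9]
grip_width: -0.001
grip_force: 0.1
```

```bash
python3 -m inch '0 0 1.5 0 0 0;0 0 1.5 0 0 0;0 0 0 0 0 0;0 0 0 0 0 0;0 0 0 0 0 0;0 0 0 0 0 0;0 0 0 0 0 0;0 0 0 0 0 0;0 0 0 0 0 0;0 0 0 0 0 0'
```

```text
time_s: 3.43
eef_pos: [468.2, 386.3, 39.3]
ee_rot: [0.001, 0.0, 1.0, 0.0]
force: [-4.4, -1.9, 13.6]
grip_width: -0.004
grip_force: 7.1
```

```bash
python3 -m inch '0 0 -5 0 0 0;0 0 -10 0 0 0;0 0 -20 0 0 0;0 0 -25 0 0 0;0 0 -15 0 0 0;-2 -25 0 0 0 0;-2 -25 0 0 0 0;-2 -25 0 0 0 0;-2 -25 0 0 0 0;-1 -25 0 0 0 0'; python3 -m inch '-1 -25 0 0 0 0;0 0 15 0 0 0;0 0 18 0 0 0;0 0 15 0 0 0;0 0 8 0 0 0;0 0 6 0 0 0;0 0 6 0 0 0;0 0 6 0 0 0;0 0 2 0 0 0;0 0 0 0 0 0'; python3 -m inch '0 0 1 0 0 0;0 0 1 0 0 0;0 0 0 0 0 0;0 0 0 0 0 0;0 0 0 0 0 0;0 0 0 0 0 0;0 0 0 0 0 0;0 0 0 0 0 0;0 0 0 0 0 0;0 0 0 0 0 0'
python3 - <<'E'
from h import *
snap('top','top1.png');snap('side','side1.png')
a=cv2.imread('pics/top1.png')[200:340,130:330];b=cv2.imread('pics/side1.png')[180:380,240:440]
cv2.imwrite('pics/v1.png',np.hstack([cv2.resize(a,(400,280)),cv2.resize(b,(400,400))[:280]]) if 0 else np.vstack([cv2.resize(a,(420,294)),cv2.resize(b,(420,300),interpolation=2)]))
E
```

```text
time_s: 4.27
eef_pos: [476.7, 259.8, 112.9]
ee_rot: [0.0, 0.0, 1.0, 0.0]
force: [1.2, -0.6, -0.0]
grip_width: 0.004
grip_force: 0.0
time_s: 5.1
eef_pos: [478.4, 236.3, 39.2]
ee_rot: [0.001, 0.0, 1.0, 0.0]
force: [-10.4, -3.1, 27.2]
grip_width: -0.0
grip_force: 14.0
time_s: 5.93
eef_pos: [478.5, 236.4, 38.7]
ee_rot: [0.002, 0.0, 1.0, 0.0]
force: [-16.0, -5.0, 43.2]
grip_width: 0.001
grip_force: 22.2
```

View pics/v1.png

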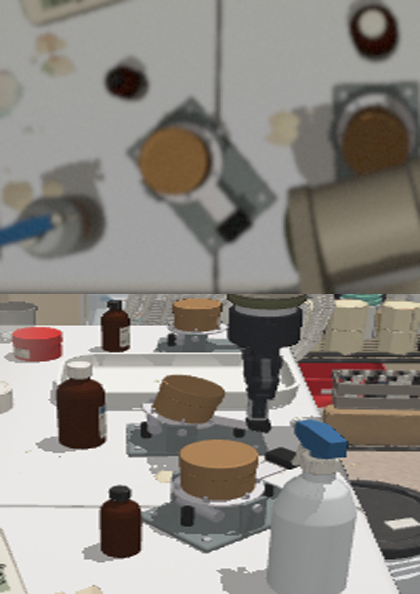

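The picture shows tin L level again and its pad raised, at crop px (235,222), so L is sound. M is held down. Next I release M, head for R, and look.

```bash
python3 -m inch '0 0 -5 0 0 0;0 0 -10 0 0 0;0 0 -20 0 0 0;0 0 -25 0 0 0;0 0 -15 0 0 0;3 -28 0 0 0 0;3 -28 0 0 0 0;3 -28 0 0 0 0;3 -28 0 0 0 0;3 -28 0 0 0 0'; python3 -m inch '3 -29 0 0 0 0;3 -29 0 0 0 0;3 -29 0 0 0 0;3 -29 0 0 0 0;2 -29 0 0 0 0;2 -29 0 0 0 0;2 -29 0 0 0 0;1 -27 0 0 0 0;0 0 15 0 0 0;0 0 15 0 0 0'
python3 - <<'E'
from h import *
snap('top','top2.png');snap('side','side2.png')
a=cv2.imread('pics/top2.png')[200:340,190:390];b=cv2.imread('pics/side2.png')[180:380,240:440]
cv2.imwrite('pics/v2.png',np.vstack([cv2.resize(a,(420,294)),cv2.resize(b,(420,300),interpolation=2)]))
E
```

```text
time_s: 6.87
eef_pos: [462.4, 94.8, 109.8]
ee_rot: [0.0, 0.0, 1.0, -0.0]
force: [-0.5, 0.2, -0.2]
grip_width: -0.004
grip_force: 0.0
time_s: 7.7
eef_pos: [443.9, -135.8, 79.8]
ee_rot: [0.001, 0.002, 1.0, -0.001]
force: [0.7, 0.7, 0.2]
grip_width: -0.004
grip_force: 0.0
```

View pics/v2.png

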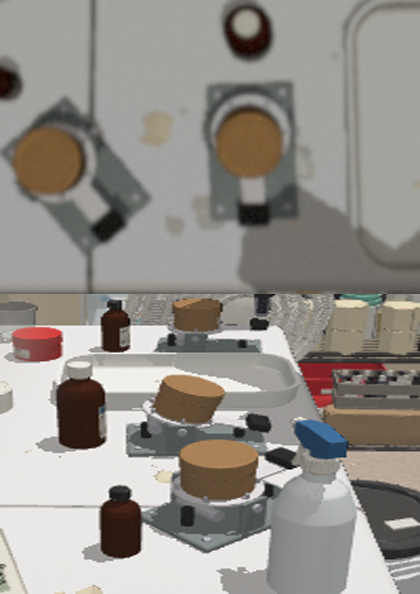

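M's pan is still tipped about 1.7 s after release: the pad is low at crop px (258,422) and the tin leans. M is therefore the rattler, and L and R are the sound tins. Next I go above R with the gripper open.

```bash
python3 -m inch '0 0 -20 0 0 0;0 0 -30 0 0 0;0 0 -30 0 0 0;-20 -1 0 0 0 0;-24 -1 0 0 0 0;-24 -1 0 0 0 0;-20 -2 0 0 0 0;0 0 0 0 0 0.83;0 0 0 0 0 0;0 0 0 0 0 0' 1
python3 - <<'E'
from h import *
np.set_printoptions(precision=1,suppress=True)
st();snap('wrist','w1.png'); print(proj('w1.png',[[533,-141,98],[533,-106,98],[568,-141,98]]))
E
```

```text
time_s: 8.63
eef_pos: [531.3, -138.7, 160.0]
ee_rot: [0.0, 0.043, 0.999, -0.0]
force: [-0.2, 0.5, 0.2]
grip_width: 1.004
grip_force: 0.0
8.6333 [ 531.3 -138.7  160. ] [ 0.  0.  1. -0.] [-0.2  0.5  0.2] 1.0038138977586275 0.0
tool axes (cols)
 [[-1.   0.1  0. ]
 [ 0.1  1.  -0. ]
 [-0.  -0.  -1. ]]
[[315.5 268.3]
 [382.8 262.9]
 [321.1 328. ]]
```

View pics/w1.png

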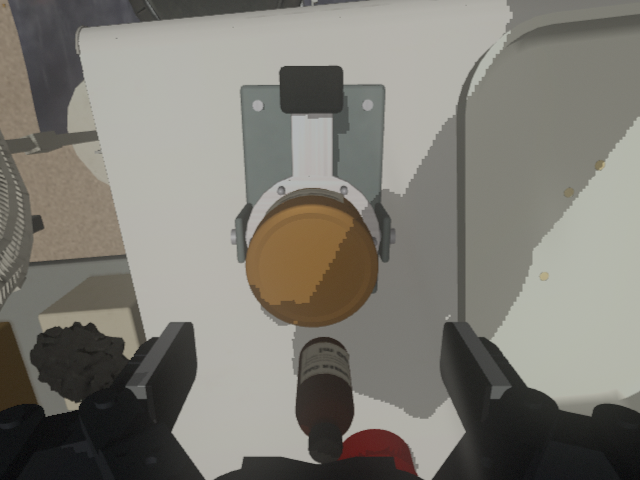

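The lid spans u 246..378 and v 203..326, so its centre is near (312,265), about 3.6 mm to tool −y of the TCP. I'll correct for that and descend.

```bash
python3 -m inch '-1 -3.5 0 0 0 0;0 0 15 0 0 0;0 0 20 0 0 0;0 0 20 0 0 0;0 0 20 0 0 0;0 0 13 0 0 0;0 0 8 0 0 0;0 0 0 0 0 0;0 0 0 0 0 0;0 0 0 0 0 0'; python3 -m inch '0 0 0 0 0 0;0 0 0 0 0 0;0 0 0 0 0 0;0 0 0 0 0 0;0 0 0 0 0 0;0 0 0 0 0 0;0 0 0 0 0 0;0 0 0 0 0 0;0 0 0 0 0 0;0 0 0 0 0 0' 0 30
python3 -c "
from h import *
snap('side','s3.png');snap('wrist','w3.png')
a=cv2.imread('pics/s3.png')[150:260,240:420];b=cv2.imread('pics/w3.png')
cv2.imwrite('pics/v3.png',np.vstack([cv2.resize(a,(450,275),interpolation=2),cv2.resize(b,(450,320))]))"
```

```text
time_s: 9.52
eef_pos: [532.5, -143.0, 64.4]
ee_rot: [0.001, 0.044, 0.999, -0.0]
force: [-0.1, 0.1, 0.3]
grip_width: 1.0
grip_force: 0.0
time_s: 10.35
eef_pos: [532.4, -142.8, 64.5]
ee_rot: [0.001, 0.044, 0.999, -0.0]
force: [-1.1, 1.6, 6.1]
grip_width: 0.807
grip_force: 33.1
```

View pics/v3.png

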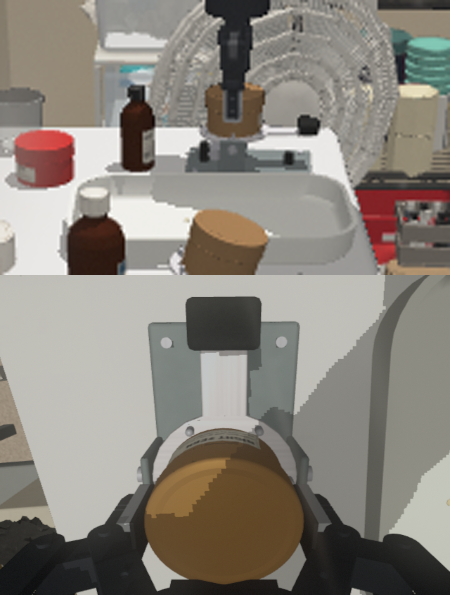

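The fingers hold the lid evenly on both sides (opening 0.81, 33 N). Lift and carry to the tray's far half.

```bash
python3 -m inch '0 0 -3 0 0 0;0 0 -7 0 0 0;0 0 -15 0 0 0;0 0 -20 0 0 0;0 0 -20 0 0 0;0 0 -5 0 0 0;-5 14 0 0 0 0;-9 25 0 0 0 0;-9 25 0 0 0 0;-9 25 0 0 0 0'; python3 -m inch '-9 25 0 0 0 0;-9 25 0 0 0 0;-9 25 0 0 0 0;-9 25 0 0 0 0;-3 9 0 0 0 0;0 0 15 0 0 0;0 0 20 0 0 0;0 0 20 0 0 0;0 0 15 0 0 0;0 0 0 0 0 0'
```

```text
time_s: 11.28
eef_pos: [571.8, -55.9, 132.9]
ee_rot: [-0.0, 0.044, 0.999, 0.0]
force: [0.3, -0.2, -1.2]
grip_width: 0.805
grip_force: 34.8
time_s: 12.12
eef_pos: [618.0, 48.0, 59.6]
ee_rot: [-0.003, 0.044, 0.999, 0.0]
force: [-0.4, 1.1, -2.4]
grip_width: 0.81
grip_force: 35.0
```

```bash
python3 -m inch '0 0 10 0 0 0;0 0 10 0 0 0;0 0 7 0 0 0;0 0 4 0 0 0;0 0 3 0 0 0;0 0 2 0 0 0;0 0 1 0 0 0;0 0 1 0 0 0;0 0 0 0 0 0;0 0 0 0 0 0'
```

```text
time_s: 12.95
eef_pos: [620.2, 48.3, 25.5]
ee_rot: [0.0, 0.044, 0.999, -0.0]
force: [0.8, -0.3, -1.6]
grip_width: 0.806
grip_force: 35.1
```

```bash
python3 -m inch '0 0 0.5 0 0 0;0 0 0.5 0 0 0;0 0 0 0 0 0;0 0 0 0 0 0;0 0 0 0 0 0;0 0 0 0 0 0;0 0 0 0 0 0;0 0 0 0 0 0;0 0 0 0 0 0;0 0 0 0 0 0'
```

```text
time_s: 13.78
eef_pos: [620.2, 48.3, 24.4]
ee_rot: [0.0, 0.044, 0.999, 0.0]
force: [-0.7, 0.8, 2.4]
grip_width: 0.804
grip_force: 35.4
```

```bash
python3 -m inch '0 0 0 0 0 0;0 0 0 0 0 0;0 0 0 0 0 0;0 0 0 0 0 0;0 0 -5 0 0 0;0 0 -15 0 0 0;0 0 -30 0 0 0;0 0 -30 0 0 0;0 0 -30 0 0 0;0 0 -30 0 0 0' 1; python3 -m inch '8.5 27.6 0 0 0 0;8.5 27.6 0 0 0 0;8.5 27.6 0 0 0 0;8.5 27.6 0 0 0 0;8.5 27.6 0 0 0 0;8.5 27.6 0 0 0 0;8.5 27.6 0 0 0 0;8.5 27.6 0 0 0 0;8.5 27.6 0 0 0 0;8.5 27.6 0 0 0 0'; python3 -m inch '8.5 27.6 0 0 0 0;8.5 27.6 0 0 0 0;8.5 27.6 0 0 0 0;8.5 27.6 0 0 0 0;0 0 0 0 0 -0.95;0 0 0 0 0 -0.95;0 0 0 0 0 -0.95;0 0 0 0 0 -0.95;0 0 0 0 0 -0.95;0 0 0 0 0 -0.95'; python3 -m inch '0 0 0 0 0 -0.95;0 0 0 0 0 -0.95;0 0 0 0 0 0;0 0 0 0 0 0;0 0 0 0 0 0;0 0 0 0 0 0;0 0 0 0 0 0;0 0 0 0 0 0;0 0 0 0 0 0;0 0 0 0 0 0'
python3 - <<'E'
from h import *
np.set_printoptions(precision=1,suppress=True)
st();snap('wrist','w4.png');snap('top','top4.png');T=[535,443,98]; print(proj('w4.png',[T,[535-22.7,443+26.6,98],[535+26.6,443+22.7,98]]))
a=cv2.imread('pics/w4.png');b=cv2.imread('pics/top4.png')[180:340,180:540]
cv2.imwrite('pics/v4.png',np.hstack([cv2.resize(a,(480,360)),cv2.resize(b[:,150:270],(270,360))]))
E
```

```text
time_s: 14.62
eef_pos: [619.9, 48.4, 166.2]
ee_rot: [0.0, 0.044, 0.999, -0.0]
force: [-0.3, -0.4, -0.9]
grip_width: 1.001
grip_force: 0.0
time_s: 15.45
eef_pos: [559.1, 332.1, 164.8]
ee_rot: [0.0, 0.044, 0.999, 0.0]
force: [0.4, 0.1, 0.0]
grip_width: 1.001
grip_force: 0.0
time_s: 16.28
eef_pos: [535.4, 443.7, 164.6]
ee_rot: [0.0, -0.254, 0.967, -0.0]
force: [-0.1, 0.1, 1.2]
grip_width: 1.0
grip_force: 0.0
time_s: 17.12
eef_pos: [535.5, 443.7, 164.3]
ee_rot: [-0.0, -0.346, 0.938, -0.0]
force: [0.7, 0.4, -0.5]
grip_width: 1.002
grip_force: 0.0
17.1167 [535.5 443.7 164.3] [-0.  -0.3  0.9 -0. ] [ 0.7  0.4 -0.5] 1.002472385989126 0.0
tool axes (cols)
 [[-0.8 -0.7 -0. ]
 [-0.7  0.8 -0. ]
 [ 0.  -0.  -1. ]]
[[319.3 261.7]
 [385.5 261.8]
 [319.2 321. ]]
```

View pics/v4.png

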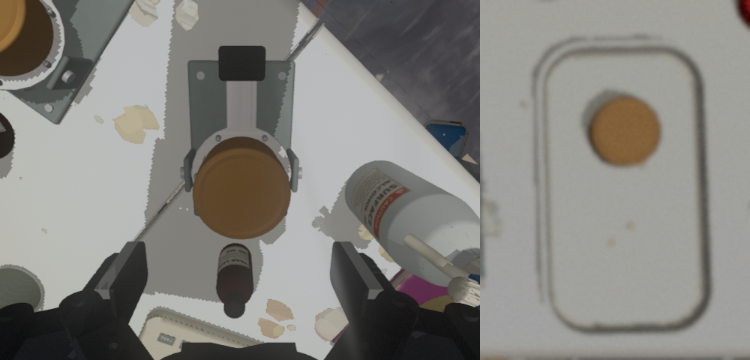

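Tin R stands upright in the tray. L's lid centre is near full-frame px (322.7,257), about 1.6 mm to tool +y and 1.5 mm to tool +x. The spray bottle is clear of the right-hand finger. Descend and grip.

```bash
python3 -m inch '1.5 1.6 0 0 0 0;0 0 15 0 0 0;0 0 20 0 0 0;0 0 20 0 0 0;0 0 20 0 0 0;0 0 15 0 0 0;0 0 10 0 0 0;0 0 0 0 0 0;0 0 0 0 0 0;0 0 0 0 0 0'; python3 -m inch '0 0 0 0 0 0;0 0 0 0 0 0;0 0 0 0 0 0;0 0 0 0 0 0;0 0 0 0 0 0;0 0 0 0 0 0;0 0 0 0 0 0;0 0 0 0 0 0;0 0 0 0 0 0;0 0 0 0 0 0' 0 30
```

```text
time_s: 18.05
eef_pos: [533.8, 444.3, 65.7]
ee_rot: [0.001, -0.347, 0.938, 0.0]
force: [0.3, 0.6, 0.2]
grip_width: 0.999
grip_force: 0.0
time_s: 18.88
eef_pos: [533.7, 444.3, 65.8]
ee_rot: [0.001, -0.347, 0.938, 0.0]
force: [-1.5, -0.7, 6.6]
grip_width: 0.809
grip_force: 33.8
```

```bash
python3 -m inch '0 0 -3 0 0 0;0 0 -7 0 0 0;0 0 -15 0 0 0;0 0 -25 0 0 0;0 0 -25 0 0 0;0 0 -10 0 0 0;0 0 0 0 0 0.95;0 0 0 0 0 0.95;0 0 0 0 0 0.95;0 0 0 0 0 0.95'; python3 -m inch '0 0 0 0 0 0.95;0 0 0 0 0 0.95;0 0 0 0 0 0.95;0 0 0 0 0 0.95;-0.4 -15 0 0 0 0;-0.4 -28 0 0 0 0;-0.4 -28 0 0 0 0;-0.4 -28 0 0 0 0;-0.4 -28 0 0 0 0;-0.4 -28 0 0 0 0'; python3 -m inch '-0.4 -28 0 0 0 0;-0.4 -28 0 0 0 0;-0.4 -28 0 0 0 0;-0.4 -28 0 0 0 0;-0.4 -28 0 0 0 0;-0.4 -28 0 0 0 0;-0.4 -28 0 0 0 0;-0.4 -28 0 0 0 0;-0.4 -18 0 0 0 0;0 0 0 0 0 0'
```

```text
time_s: 19.72
eef_pos: [533.1, 443.8, 148.6]
ee_rot: [-0.001, -0.152, 0.988, -0.0]
force: [0.4, -0.0, -1.8]
grip_width: 0.807
grip_force: 34.8
time_s: 20.55
eef_pos: [521.5, 287.9, 148.8]
ee_rot: [-0.0, 0.044, 0.999, -0.0]
force: [0.5, -0.5, -2.5]
grip_width: 0.806
grip_force: 34.8
time_s: 21.38
eef_pos: [504.2, 45.1, 149.0]
ee_rot: [-0.0, 0.046, 0.999, -0.0]
force: [-0.8, -0.6, -2.0]
grip_width: 0.8
grip_force: 34.9
```

```bash
python3 -m inch '0 0 15 0 0 0;0 0 25 0 0 0;0 0 25 0 0 0;0 0 20 0 0 0;0 0 15 0 0 0;0 0 10 0 0 0;0 0 6 0 0 0;0 0 3 0 0 0;0 0 0 0 0 0;0 0 0 0 0 0'
```

```text
time_s: 22.22
eef_pos: [504.8, 48.0, 30.9]
ee_rot: [0.001, 0.044, 0.999, -0.0]
force: [0.3, 0.3, -1.3]
grip_width: 0.804
grip_force: 34.9
```

```bash
python3 -m inch '0 0 1 0 0 0;0 0 1 0 0 0;0 0 1 0 0 0;0 0 0.7 0 0 0;0 0 0.5 0 0 0;0 0 0 0 0 0;0 0 0 0 0 0;0 0 0 0 0 0;0 0 0 0 0 0;0 0 0 0 0 0'
```

```text
time_s: 23.05
eef_pos: [504.4, 47.9, 26.1]
ee_rot: [0.0, 0.044, 0.999, -0.0]
force: [-0.8, 0.0, -1.4]
grip_width: 0.805
grip_force: 34.9
```

```bash
python3 -m inch '0 0 0.6 0 0 0;0 0 0.4 0 0 0;0 0 0 0 0 0;0 0 0 0 0 0;0 0 0 0 0 0;0 0 0 0 0 0;0 0 0 0 0 0;0 0 0 0 0 0;0 0 0 0 0 0;0 0 0 0 0 0'
```

```text
time_s: 23.88
eef_pos: [504.6, 47.9, 25.3]
ee_rot: [0.0, 0.044, 0.999, -0.0]
force: [-0.5, -0.6, 5.7]
grip_width: 0.809
grip_force: 35.5
```

Contact: the force has flipped to +5.7 N. Release, rise and check.

```bash
python3 -m inch '0 0 0 0 0 0;0 0 0 0 0 0;0 0 0 0 0 0;0 0 0 0 0 0;0 0 -5 0 0 0;0 0 -15 0 0 0;0 0 -30 0 0 0;0 0 -30 0 0 0;0 0 -30 0 0 0;0 0 -30 0 0 0' 1;  python3 -m inch '30 0 0 0 0 0;30 0 0 0 0 0;30 0 0 0 0 0;30 0 0 0 0 0;0 0 0 0 0 0;0 0 0 0 0 0;0 0 0 0 0 0;0 0 0 0 0 0;0 0 0 0 0 0;0 0 0 0 0 0'
python3 - <<'E'
from h import *
snap('top','top5.png');snap('side','side5.png')
a=cv2.imread('pics/top5.png')[200:340,180:520];b=cv2.imread('pics/side5.png')[180:360,240:440]
cv2.imwrite('pics/v5.png',np.vstack([cv2.resize(a,(560,230),interpolation=2),cv2.resize(b,(560,360),interpolation=2)]))
E
```

```text
time_s: 24.72
eef_pos: [504.1, 48.0, 166.9]
ee_rot: [0.0, 0.044, 0.999, -0.0]
force: [-0.6, -0.0, -0.0]
grip_width: 1.0
grip_force: 0.0
time_s: 25.55
eef_pos: [385.3, 58.4, 165.0]
ee_rot: [-0.0, 0.044, 0.999, 0.0]
force: [0.9, 0.1, -0.1]
grip_width: 0.998
grip_force: 0.0
```

View pics/v5.png

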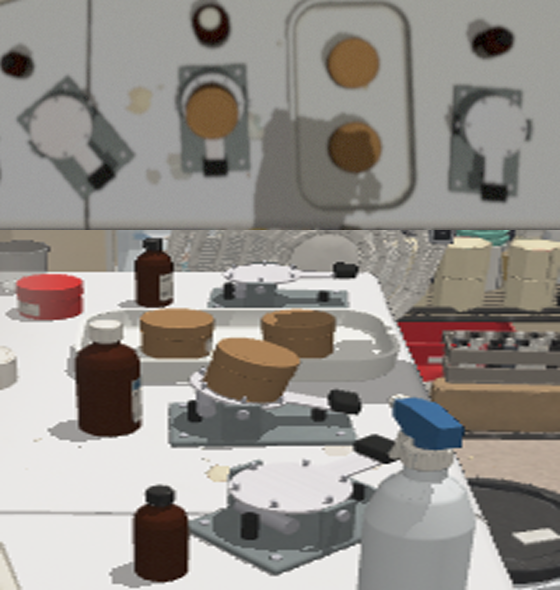

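Both sound tins stand upright in the tray, at crop px (353,62) and (355,147). M is still tipped in its pan and the bottles are where they were. I hand it in.

```bash
python3 -c "
from rig import ctrl
print(ctrl.finish_job())"
```

```text
the job is handed in; nothing more can be done
None
```

I handed the job in at about 26 s of the 72 s; no verdict came back. The middle tin is the rattler and was left standing in its tipped pan, and the left and right tins stand upright in the white tray. I pressed only the left and middle pads: the left swung back, the middle stayed down, so the right tin was taken as sound without pressing it.

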